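# Put a bearing away in the slant-front dust case

### The arm

A 6-joint arm with a two-finger parallel gripper is mounted at the origin on a cart in front of the work surface, level with it; the furniture and walls round the work are solid. World frame = base frame: x ahead of the robot, y to its left, z up, the work surface at z = 0. Lengths are in mm, angles in rad, forces in N, time in s.
With the tool pointing down it reaches from about 300 to 775 mm from the base axis. Payload 14.6 kg.
Tool frame: the origin (TCP) lies between the finger pads; the fingertips stand manip.tip_reach ahead of it and the grasp point (between the pads) lies 5 mm behind it (manip.tip_reach is the distance from the TCP to the fingertips, in mm); z points along the fingers, y is the line along which they close (so a half turn about z gives the same grasp; the last joint's range is limited). The gripper opens to 94 mm and grips with 3 to 60 N. Pads are 16 mm wide; open, the fingers measure 119 mm over their backs; the gripper's body (75 mm by 177 mm) begins 78 mm behind the grasp point.
Start: joints at [-1.369, 0.3, 1.521, -0, 1.321, -0.067], TCP at [146.059, -530.241, 219.446] pointing down, gripper open.
Joint ranges: [-3.03, 3.03], [-0.79, 2.21], [0.23, 2.52], [-1.04, 4.18], [0, 3.07], [-2.55, 2.55]. Speed limits (rad/s): [2.22, 2.22, 2.57, 3.14, 3.14, 3.14].

### API

Orientations are given as [roll, pitch, yaw] about the fixed x, y, z axes, in that order (R = Rz(yaw) Ry(pitch) Rx(roll)).
In Python, from cell import manip gives the robot as it stands. The module is installed in compiled form; this text tells all that it offers.
- The arm moves only by the shell command python3 -m creep 'ROWS' [FORCE]. ROWS is JSON, a list of rows, each a list of 3 entries, a list of its own where there are three numbers: the opening, from -1 (shut) to 1 (fully open), then the shift along the tool's x, y, z in cm, then the turn about the tool's z in units of 5 degrees (1.0 is 5 degrees). In form: [[grip, [tx, ty, tz], roll], ...]. A call has 1 to 12 rows; each row is the pose to reach, as a shift and turn from the pose commanded when the call began, along the tool's axes at that moment; what a row does not reach only later rows make up. A row lasts 1/10 s, in which the tool goes at most 50 mm and 8.59 degrees, less where a joint would pass 70% of its speed; a pose out of reach is approached as far as the arm can. A call with a gripper value outside its range is refused whole. The fingers move at their own pace and stop on an object; FORCE is the grip in N (left out, the last holds). Time passes only in rows, so rows that repeat a pose let the fingers close. It gives the time, the measured TCP pose, the force, the opening and the grip force at its end, in the units of the state.
- manip.read_state(): the state, without advancing time (a new reading comes with each control period).
- manip.camera(name): name is "scene" or "top" or "wrist"; returns the picture (400x640x3 uint8, red, green, blue); there is no depth.
- manip.camera_params(name): a dict with "fovy" (degrees; the focal length in pixels is half the picture's height over the tangent of half this angle, whatever the lens; pixels are square), "cx", "cy" (the principal point, pixels), "origin" and "attitude" of the camera in the world. Camera axes: x right, y down, z forward; pixel columns grow to the right and rows downward; lengths in mm; the calibration is good to about 2 mm. A picture is of the moment at which its call begins: read the wrist's pose just before it. camera_params takes no time and is no camera call; for the wrist camera it gives the pose at the moment of the call.
- manip.sign_off(): hands the job in; it is judged then, once.
The state is a dict: "clock": time; "joints": joint angles; "qd": joint speeds; "effort": joint torques, N m; "eef_pos": TCP position; "eef_rot": TCP orientation; "wrist_force": force on the tool from outside, world axes, zero at the start; "moment": the same for the moment, N m; "finger_gap": finger opening in mm; "finger_force": force on a finger pad.
Only numpy, scipy, OpenCV 4.12 (cv2) and the standard library are available. Lean on these libraries where they do the work, as an engineer would, in place of code of your own. Each camera call takes 0.05 s, during which the arm holds its last target. There are 200 camera calls.

### The job

Put the loose bearing away in the dust case: take the black pull and bring the case's clear bottom-hinged door up and over, down towards the case's front, until it leans open past upright, and set the bearing flat and centred on the blue pad inside without dropping it. Then push the door back up and over until it is fully shut. Leave the bearing that is already in the case, and the screwdriver, tape measure and tape roll on the desk, where they are.

Things in the scene. Friction and masses are not known exactly. Their poses are not given: they have to be found in the camera images.
- dust_case: Grey metal case fixed to the desk side-on, its low front facing left (about +y). 150 mm deep (own x), 180 mm wide (own y), walls 6 mm, floor 4 mm thick; front wall 50 mm high, rear wall 102 mm; side walls slope between them at 20 degrees, with blue rims. Open only at the slope under the door. Origin: centre of its underside, on the desk; own x points from front to rear, own y away from the robot.
- case_door (a joint): Clear door in an aluminium frame, 160 mm from hinge to free edge, 180 mm wide, 0.25 kg. 0 = shut, lying back on the rims at 20 degrees above level; the value (rad) grows as the free edge swings up and over to the case's front side (left): 1.22 = upright, 2.1 = stop, 50 degrees past upright. Hinge friction (0.32 N m) holds it wherever it is left; 1 to 4 N at the pull moves it. Starts 0 to 0.25.
- door_pull (a point): Centre of the door's black pull: a round bar 20 mm thick, 34 mm long along the case's y, on a 10 mm stem 30 mm beyond the free edge, 50 mm from the door's middle towards the robot (case y = -50 mm). 190 mm from the hinge line; when shut, 21.2 degrees above level from it, 119 mm above the desk. Pinch it across its ends (along the case's y) from above at any angle; it pivots between the fingers.
- door_hinge (a point): Middle of the door's hinge line: top outer edge of the case's front wall, 50 mm above the desk, 75 mm in front of the case's origin. The hinge line runs along the case's y axis.
- blue_pad: Thin round blue pad fixed to the floor of the case, 68 mm in diameter, 2 mm thick, in the half of the case nearer to or farther from the robot (centre 40 mm from the middle). Origin at the centre of its underside, 4 mm above the desk; its top is 6 mm above the desk. (Overhead, a red rack beam spans the desk 0.55 m above it from x = 0.6 m on: keep the wrist below it.)
- loose_bearing: Steel insert bearing standing on the desk to the right of the case, behind its rear wall, 62 mm in diameter, 38 mm high, about 0.2 to 0.4 kg. Grasp it by its raised inner ring, 40 mm in diameter, from 23 to 38 mm above its underside; the wide outer ring is at 7 to 23 mm. Origin at the centre of its underside, z up along its bore.
- stored_bearing: Identical steel bearing, already standing on the case floor in the half without the pad. Must stay there. Origin at the centre of its underside.
- screwdriver: Bystander: red-handled screwdriver, 206 mm long, lying on the desk at the right. Origin at the centre of its underside.
- tape_measure: Bystander: yellow tape measure, 35 x 72 x 59 mm, standing on the desk towards the back. Origin at the centre of its underside.
- tape_roll: Bystander: brown roll of tape, 105 mm in diameter, 48 mm high, on the desk at the far right. Origin at the centre of its underside.
Not all that is in view belongs to the job. Leave any purple look-alike of the loose_bearing alone.

How it is judged:
By the outcome, as a careful person would: the job done as asked, in the order asked, and still so for the second after the job is handed in, with the robot touching nothing.
It also fails if it takes over 69 s, if anything falls off the work surface, if the arm or the gripper's body presses on something with over 40 N, if the wrist force passes 120 N, or if a joint passes its speed limit or range.

## Working session

There is one attempt and no reset: what is moved stays moved. The work goes in short steps, Python scripts to look and compute and a shell command to move; the robot and the scene stay as the last step left them, time stands still between calls to the robot, and variables do not carry over. Pictures are saved under pics/ and viewed, at most 14 in all, crops included, and the job is handed in when it is done.

```bash
mkdir -p pics; ls
python3 - <<'E'
from cell import manip
import cv2
print(manip.read_state(), manip.tip_reach)
for n in("scene","top","wrist"):
    print(n,manip.camera_params(n)); 
    if n!="wrist": cv2.imwrite(f"pics/{n}0.png",manip.camera(n)[:,:,::-1])
E
```

```text
pics
{'clock': 0.0, 'joints': array([-1.36860296e+00,  3.00498811e-01,  1.52157591e+00,  1.54734930e-05,
        1.32068141e+00, -6.65969235e-02]), 'qd': array([-0.00158389, -0.00138133, -0.00029249, -0.00107879,  0.00193247,
       -0.00100955]), 'effort': array([-3.67568151e-03, -5.31814563e+01, -3.52741063e+01,  7.06866989e-02,
        2.43681466e-02, -1.27103090e-04]), 'eef_pos': array([ 146.01517967, -530.01482422,  218.87330509]), 'eef_rot': array([-3.14043276e+00, -9.23809114e-05,  2.68786396e-01]), 'wrist_force': array([ 0.04826097, -0.20301888,  0.05586372]), 'moment': array([-0.04980632,  0.02517882,  0.01816377]), 'finger_force': 0.0, 'finger_gap': 94.07844349100387} 14.0
scene {'fovy': 46.03724314465031, 'cx': 320.18932352064917, 'cy': 197.9348775228023, 'origin': array([ 205.37715716,  635.17945809, 1149.18118233]), 'attitude': array([-2.4410335 , -0.00979638, -2.65399451])}
top {'fovy': 45.595160851354514, 'cx': 316.6932365632775, 'cy': 196.17107105394916, 'origin': array([ 506.78490289, -166.70886269, 1453.42738463]), 'attitude': array([-3.04921694e+00, -7.77903648e-04, -1.56387151e+00])}
wrist {'fovy': 60.65494148532256, 'cx': 319.29793809648675, 'cy': 197.26952901843242, 'origin': array([ 223.15049442, -509.36602878,  383.98181139]), 'attitude': array([ 2.86259080e+00,  1.59958548e-03, -1.30113763e+00])}
```

View pics/scene0.png

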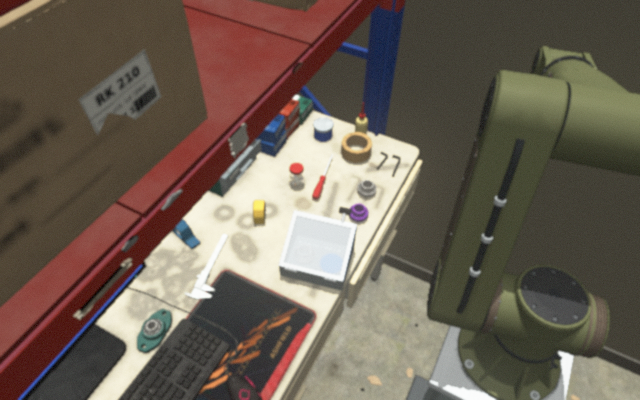

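View pics/top0.png

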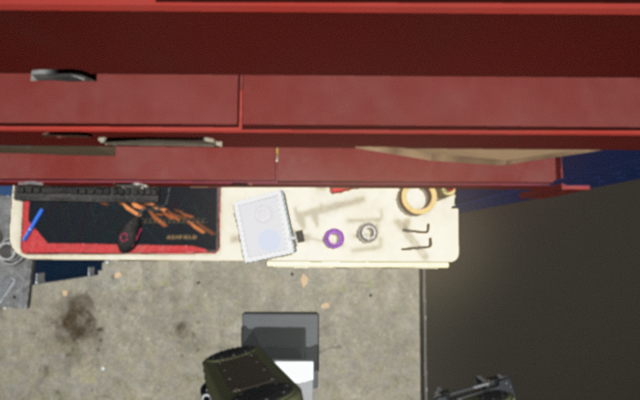

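The scene view shows the case at about (318,248), with the pad in its near half at (330,262). The grey bearing is at (367,188) and a purple one at (358,213). In the top view the pull is at (298,237), the purple ring at (334,238) and the steel bearing at (367,232). The steel one fits "loose_bearing" and the purple one is the decoy. I'll enlarge both views to confirm.

```bash
cat > h.py <<'E'
import numpy as np, cv2
from scipy.spatial.transform import Rotation as R
from cell import manip
def cam(n,p=None):
    p=p or manip.camera_params(n); return p, 200/np.tan(np.radians(p["fovy"]/2)), R.from_euler("xyz",p["attitude"]).as_matrix()
def ray(n,uv,p=None):
    p,f,M=cam(n,p); return np.array(p["origin"]), M@np.array([(uv[0]-p["cx"])/f,(uv[1]-p["cy"])/f,1])
def plane(n,uv,z,p=None):
    o,d=ray(n,uv,p); return o+d*(z-o[2])/d[2]
def proj(n,X,p=None):
    p,f,M=cam(n,p); c=M.T@(np.array(X)-p["origin"]); return np.round([p["cx"]+f*c[0]/c[2],p["cy"]+f*c[1]/c[2]],1)
def blobs(im,lo,hi,amin=15,box=None):
    m=cv2.inRange(cv2.cvtColor(im,cv2.COLOR_RGB2HSV),lo,hi)
    n,_,s,c=cv2.connectedComponentsWithStats(m)
    return [(np.round(c[i],1),s[i].tolist()) for i in range(1,n) if s[i][4]>=amin and (box is None or (box[0]<c[i][0]<box[2] and box[1]<c[i][1]<box[3]))]
def tri(o1,d1,o2,d2):
    A=np.stack([d1,-d2],1); t=np.linalg.lstsq(A,o2-o1,rcond=None)[0]; a=o1+t[0]*d1; b=o2+t[1]*d2; return (a+b)/2, np.linalg.norm(a-b)
E
python3 - <<'E'
from h import *
s=cv2.imread("pics/scene0.png"); t=cv2.imread("pics/top0.png")
a=cv2.resize(s[160:300,265:405],(560,560),interpolation=cv2.INTER_CUBIC)[:, :]
b=cv2.resize(t[175:275,225:385],(800,500),interpolation=cv2.INTER_CUBIC)
cv2.imwrite("pics/a.png",a); cv2.imwrite("pics/b.png",b)
print(plane("top",(367,232),38),plane("scene",(367,186),38))
print(plane("top",(298,237),120),plane("scene",(344,211),120))
E
```

```text
[ 532.20493099 -316.89219163   38.        ] [ 527.7857291  -311.70797187   38.        ]
[ 515.4722947  -115.49329877  120.        ] [ 522.12433526 -125.75514427  120.        ]
```

View pics/a.png

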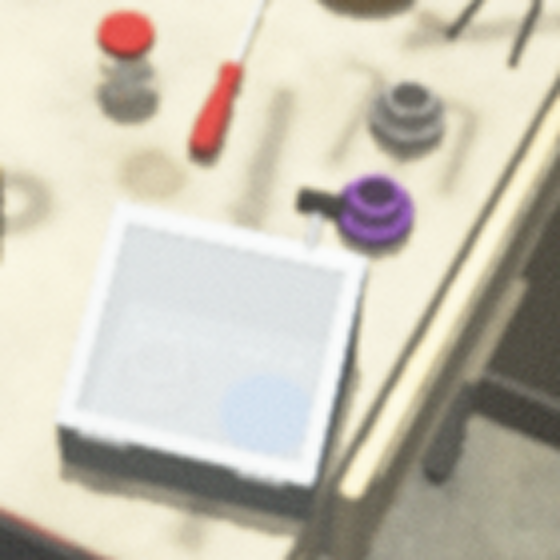

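View pics/b.png

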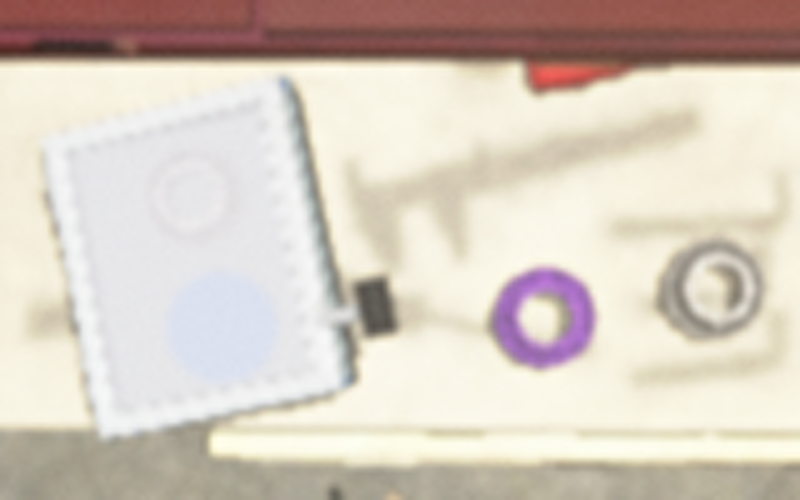

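Both crops show the steel bearing at top (367.5,232.5) / scene (366.5,189). It is grey and stands behind the rear wall, so it is the one meant; the purple one at top (334,238) is the decoy. The pull is at top (300,236) / scene (345,210). The pad is in the near half, at top (269.5,240), and the stored bearing is in the far half.

Run:
```python
from h import *
S=lambda u,v:(265+u/4-.4,160+v/4-.4); T=lambda u,v:(225+u/5-.4,175+v/5-.4)
pts=dict(pull=(S(320,202),T(376,305)),hfar=(S(60,415),T(42,140)),hnear=(S(315,487),T(100,438)),ffar=(S(122,203),T(285,77)),fnear=(S(368,262),T(355,383)),loose=(S(406,98),T(716,285)))
W={}
for k,(s,t) in pts.items():
    W[k],e=tri(*ray("scene",s),*ray("top",t)); print(k,W[k].round(1),round(e,1))
h=(W["hfar"]+W["hnear"])/2; f=(W["ffar"]+W["fnear"])/2
print(h,f,np.linalg.norm(f-h),np.linalg.norm(W["hfar"]-W["hnear"]))
for k in(("hnear","hfar"),("fnear","ffar")):
    d=W[k[1]]-W[k[0]]; print(np.degrees(np.arctan2(d[1],d[0])))
print("door angle",np.degrees(np.arcsin((f-h)[2]/160))-20)
print("loose top38",plane("scene",S(406,98),38),plane("top",T(716,285),38))
print("pad",plane("top",T(222,325),6),plane("scene",S(265,413),6))
```

```text
pull [ 519.  -121.   131.2] 0.7
hfar [614.   77.7  63.5] 2.0
hnear [440.3  41.3  54.8] 2.8
ffar [647.3 -67.6 112.6] 1.3
fnear [ 475.  -108.8  104.3] 1.5
loose [ 533.8 -319.3   36.3] 0.7
[527.17811578  59.53565218  59.1655825 ] [561.11390875 -88.20982913 108.46000633] 159.40610249004342 177.66714394697294
11.83199584464113
13.449662399530949
door angle -2.0558283712024448
loose top38 [ 533.61600122 -317.70676482   38.        ] [ 533.40512788 -319.26937635   38.        ]
pad [507.75984252 -23.36031979   6.        ] [507.1974016  -22.64348771   6.        ]
```

```bash
python3 -m creep '[[1,[46.7,-29.4,1],-17.4],[1,[46.7,-29.4,1],-17.4],[1,[46.7,-29.4,1],-17.4],[1,[46.7,-29.4,1],-17.4],[1,[46.7,-29.4,1],-17.4],[1,[46.7,-29.4,1],-17.4],[1,[46.7,-29.4,1],-17.4],[1,[46.7,-29.4,1],-17.4],[1,[46.7,-29.4,1],-17.4],[1,[46.7,-29.4,1],-17.4],[1,[46.7,-29.4,1],-17.4],[1,[46.7,-29.4,1],-17.4]]' 20
python3 - <<'E'
from h import *
print(manip.read_state()["eef_pos"],manip.read_state()["eef_rot"])
E
```

```text
clock: 1.3
eef_pos: [520.4, -118.9, 208.7]
eef_rot: [-3.141, -0.001, 1.793]
wrist_force: [-0.2, -0.1, -0.7]
finger_gap: 93.8
finger_force: 0.0
[ 520.37042393 -118.89353002  208.66862277] [-3.14112632e+00 -1.02833145e-03  1.79257627e+00]
```

Run:
```python
from h import *
import json
p=manip.camera_params("wrist"); im=manip.camera("wrist")
cv2.imwrite("pics/w1.png",im[:,:,::-1]); print({k:np.array(v).tolist() for k,v in p.items()})
print("pull pred",proj("wrist",[518,-122,120],p),"hinge",proj("wrist",[527,60,50],p),"pad",proj("wrist",[507.5,-23,6],p))
```

```text
{'fovy': 60.65494148532256, 'cx': 319.29793809648675, 'cy': 197.26952901843242, 'origin': [502.29271217607254, -41.064768536595864, 373.7964691033196], 'attitude': [2.863704638427069, 4.0723894314531606e-05, 0.22265917780982858]}
pull pred [316.  209.6] hinge [374.8 -16.1] pad [328.2  83. ]
```

View pics/w1.png

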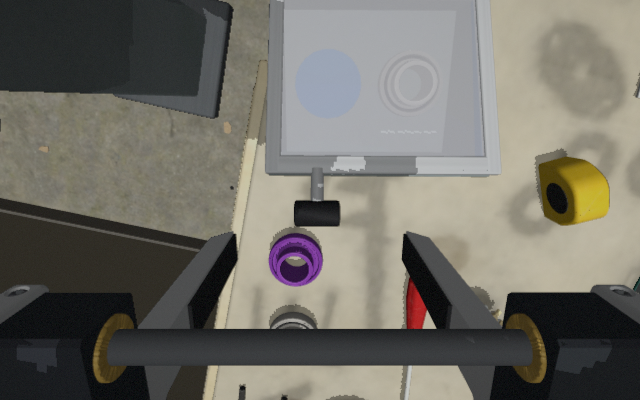

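The pull shows clearly at (317.5,213), with the door's edges level in the image, so the yaw is right. The pad is at (328,84), the stored bearing at (410,83), the purple decoy at (296,260) and the steel bearing at (293,320).

Run:
```python
from h import *
p={'fovy': 60.65494148532256, 'cx': 319.29793809648675, 'cy': 197.26952901843242, 'origin': [502.29271217607254, -41.064768536595864, 373.7964691033196], 'attitude': [2.863704638427069, 4.0723894314531606e-05, 0.22265917780982858]}
for z in(119,125,130): print(plane("wrist",(317.5,213),z,p))
print("edge",plane("wrist",(269,174),105,p),plane("wrist",(499,174),105,p))
print("pad",plane("wrist",(328,84),6,p),"stored",plane("wrist",(410.5,83),42,p))
```

```text
[ 519.79296007 -124.79914398  119.        ]
[ 519.38086061 -122.82734958  125.        ]
[ 519.0374444  -121.18418757  130.        ]
edge [ 475.58496416 -105.83397929  105.        ] [655.49209074 -65.09898257 105.        ]
pad [507.53645797 -24.01408116   6.        ] stored [580.95928496  -8.04549664  42.        ]
```

```bash
python3 -m creep '[[1,[-0.05,0.13,5],0],[1,[-0.05,0.13,9.2],0],[0,[-0.05,0.13,9.2],0],[0,[-0.05,0.13,9.2],0]]' 20
python3 - <<'E'
from h import *
p=manip.camera_params("wrist"); im=manip.camera("wrist")
cv2.imwrite("pics/w2.png",im[100:400,160:480,::-1]); s=manip.read_state(); print(s["eef_pos"],s["eef_rot"],s["finger_gap"])
E
```

```text
clock: 1.75
eef_pos: [519.4, -123.8, 118.5]
eef_rot: [-3.141, -0.0, 1.786]
wrist_force: [-0.1, 0.2, 0.4]
finger_gap: 81.6
finger_force: 0.0
[ 520.16131251 -123.86864138  119.60363584] [3.13965453e+00 1.15379112e-03 1.78623972e+00] 77.17264304019785
```

View pics/w2.png

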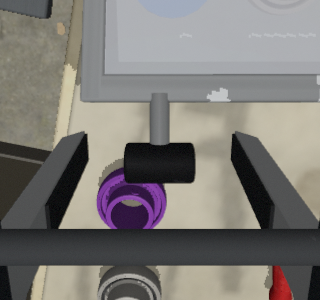

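The bar is at (320,262) in the full picture, centred between the fingers. I'll check its position against the prediction before closing.

Run:
```python
from h import *
p=manip.camera_params("wrist"); s=manip.read_state(); 
print(proj("wrist",[519.5,-123,122],p), proj("wrist",s["eef_pos"]+[0,0,5],p), proj("wrist",s["eef_pos"]+[0,0,-14],p))
for z in(115,120,125,130): print(plane("wrist",(320,262),z,p))
# stereo with first view
q={'fovy': 60.65494148532256, 'cx': 319.29793809648675, 'cy': 197.26952901843242, 'origin': [502.29271217607254, -41.064768536595864, 373.7964691033196], 'attitude': [2.863704638427069, 4.0723894314531606e-05, 0.22265917780982858]}
print(tri(*ray("wrist",(317.5,213),q),*ray("wrist",(320,262),p)))
```

```text
[319.3 257.3] [320.2 261.3] [320.1 246. ]
[ 521.21109194 -128.99256776  115.        ]
[ 520.64780449 -126.53453883  120.        ]
[ 520.08451705 -124.0765099   125.        ]
[ 519.5212296  -121.61848096  130.        ]
(array([ 518.98495519, -120.06972872,  133.24755365]), np.float64(0.35387805898647745))
```

```bash
python3 -m creep '[[-0.6,[0,0,-0.2],0],[-0.6,[0,0,-0.2],0],[-0.6,[0,0,-0.2],0],[-0.6,[0,0,-0.2],0],[-0.6,[0,0,-0.2],0],[-0.6,[0,0,-0.2],0]]' 20
```

```text
clock: 2.4
eef_pos: [519.3, -123.1, 119.4]
eef_rot: [-3.141, 0.0, 1.787]
wrist_force: [-4.1, -0.2, 1.0]
finger_gap: 33.6
finger_force: 20.0
```

Run:
```python
import numpy as np
r=19.0
for a0 in(22.9,78.1):
    a=np.radians(a0+4.6*np.arange(1,13)); b=np.radians(a0)
    print([[round(r*(np.cos(b)-np.cos(x)),2),round(-r*(np.sin(x)-np.sin(b)),2)] for x in a])
```

```text
[[np.float64(0.65), np.float64(-1.38)], [np.float64(1.41), np.float64(-2.7)], [np.float64(2.27), np.float64(-3.96)], [np.float64(3.23), np.float64(-5.15)], [np.float64(4.28), np.float64(-6.25)], [np.float64(5.42), np.float64(-7.27)], [np.float64(6.63), np.float64(-8.19)], [np.float64(7.92), np.float64(-9.01)], [np.float64(9.26), np.float64(-9.73)], [np.float64(10.66), np.float64(-10.33)], [np.float64(12.11), np.float64(-10.82)], [np.float64(13.58), np.float64(-11.2)]]
[[np.float64(1.5), np.float64(-0.25)], [np.float64(3.02), np.float64(-0.39)], [np.float64(4.55), np.float64(-0.4)], [np.float64(6.07), np.float64(-0.29)], [np.float64(7.58), np.float64(-0.05)], [np.float64(9.06), np.float64(0.3)], [np.float64(10.51), np.float64(0.77)], [np.float64(11.92), np.float64(1.36)], [np.float64(13.27), np.float64(2.05)], [np.float64(14.57), np.float64(2.86)], [np.float64(15.8), np.float64(3.76)], [np.float64(16.95), np.float64(4.76)]]
```

```bash
python3 -m creep '[[-0.6,[0.65,0,-1.38],0],[-0.6,[1.41,0,-2.7],0],[-0.6,[2.27,0,-3.96],0],[-0.6,[3.23,0,-5.15],0],[-0.6,[4.28,0,-6.25],0],[-0.6,[5.42,0,-7.27],0]]' 20
```

```text
clock: 3.0
eef_pos: [507.4, -69.1, 192.9]
eef_rot: [-3.141, -0.0, 1.787]
wrist_force: [-2.3, 2.5, -10.1]
finger_gap: 33.8
finger_force: 20.0
```

```bash
python3 -m creep '[[-0.6,[1.21,0,-0.92],0],[-0.6,[2.5,0,-1.74],0],[-0.6,[3.84,0,-2.46],0],[-0.6,[5.24,0,-3.06],0],[-0.6,[6.69,0,-3.55],0],[-0.6,[8.16,0,-3.93],0],[-0.6,[9.66,0,-4.18],0],[-0.6,[11.18,0,-4.32],0],[-0.6,[12.71,0,-4.33],0],[-0.6,[14.23,0,-4.22],0]]' 20
```

```text
clock: 4.0
eef_pos: [476.9, 69.5, 235.1]
eef_rot: [3.141, 0.001, 1.787]
wrist_force: [-3.7, -4.6, -6.5]
finger_gap: 34.0
finger_force: 20.0
```

```bash
python3 -m creep '[[-0.6,[1.51,0,0.24],0],[-0.6,[2.99,0,0.59],0],[-0.6,[4.44,0,1.06],0],[-0.6,[5.85,0,1.65],0],[-0.6,[7.2,0,2.34],0],[-0.6,[8.5,0,3.15],0],[-0.6,[9.73,0,4.05],0],[-0.6,[10.5,0,4.7],0],[-0.6,[10.5,0,4.7],0],[-0.6,[10.5,0,4.7],0]]' 20
```

```text
clock: 5.0
eef_pos: [454.3, 172.7, 188.3]
eef_rot: [3.141, -0.001, 1.788]
wrist_force: [-8.8, 1.0, 1.2]
finger_gap: 33.9
finger_force: 20.0
```

```bash
python3 -m creep '[[0.4,[0,0,0],0],[0.4,[0,0,0],0],[0.4,[0,0,0],0],[0.4,[0,0,-2],0],[0.4,[0,0,-5],0],[0.4,[-5,0,-5],0],[0.4,[-10,-1,-5],1],[0.4,[-15,-2,-4],3],[0.4,[-20,-2.8,-2],5],[0.4,[-25,-2.8,0],7],[0.4,[-30,-2.8,0],9],[0.4,[-35,-2.8,0],10]]' 20
```

```text
clock: 6.2
eef_pos: [500.4, -168.3, 187.2]
eef_rot: [3.141, -0.0, 0.943]
wrist_force: [1.7, 0.6, 0.3]
finger_gap: 66.0
finger_force: 0.0
```

```bash
python3 -m creep '[[0.4,[-3.2,3.7,1],2],[0.4,[-6.3,7.5,2],4],[0.4,[-9.5,11.2,4],6],[0.4,[-9.5,11.2,4.8],7.94],[0.4,[-9.5,11.2,4.8],7.94],[0.4,[-9.5,11.2,4.8],7.94],[0.4,[-9.5,11.2,4.8],7.94]]' 20;  python3 - <<'E'
from h import *
p=manip.camera_params("wrist"); s=manip.read_state(); im=manip.camera("wrist"); t=manip.camera("top")
w=np.vstack([cv2.resize(im,(480,300)),cv2.resize(t[150:275,200:400],(480,300))]); cv2.imwrite("pics/w3.png",w[:,:,::-1]); cv2.imwrite("pics/w3full.png",im[:,:,::-1])
print({k:np.array(v).tolist() for k,v in p.items()}); print(s["eef_pos"],s["eef_rot"]); print(proj("wrist",[533.5,-318.5,38],p))
E
```

```text
clock: 6.9
eef_pos: [536.5, -308.6, 139.9]
eef_rot: [3.141, -0.001, 0.26]
wrist_force: [0.1, -0.1, 0.1]
finger_gap: 65.9
finger_force: 0.0
{'fovy': 60.65494148532256, 'cx': 319.29793809648675, 'cy': 197.26952901843242, 'origin': [613.6679762332117, -288.35750642003825, 304.9962522343279], 'attitude': [2.8631064303233438, -0.0001120185458278744, -1.3098055992547404]}
[ 536.50885406 -308.60213741  139.92006112] [ 3.14090033e+00 -5.66162634e-04  2.60166194e-01]
[329.6 207.7]
```

View pics/w3.png

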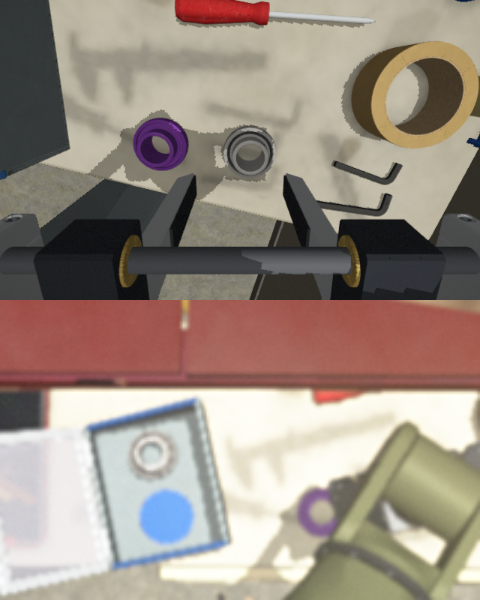

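The door is open, the pad is bare (blue, lower in the lower panel) and the steel bearing's ring is at about (333,204) in the wrist view, right of the purple decoy. I'll refine its centre with a circle fit.

Run:
```python
from h import *
manip.camera("wrist")
p=manip.camera_params("wrist"); s=manip.read_state(); im=manip.camera("wrist")
g=cv2.cvtColor(im,cv2.COLOR_RGB2GRAY); print(s["eef_pos"],s["eef_rot"],proj("wrist",[533.5,-318.5,38],p))
c=cv2.HoughCircles(g[130:290,250:410],cv2.HOUGH_GRADIENT_ALT,1,5,param1=150,param2=.6,minRadius=12,maxRadius=50)
print(c)
if c is not None:
    for x,y,r in c[0][:,:3]: print(r, plane("wrist",(x+250,y+130),38,p).round(1), plane("wrist",(x+250,y+130),23,p).round(1), "mm r",r*267/342)
cv2.imwrite("pics/w4.png",cv2.resize(im[130:290,250:410,::-1],(480,480),interpolation=cv2.INTER_CUBIC))
```

```text
[ 536.49261034 -308.41851241  139.97665855] [ 3.14092992e+00 -6.06246241e-04  2.59238034e-01] [329.8 207.7]
[[[83.       75.       29.388487]
  [83.       75.       21.11243 ]
  [83.       75.       36.477764]]]
29.388487 [ 536.4 -320.4   38. ] [ 532.1 -322.2   23. ] mm r 22.943644
21.11243 [ 536.4 -320.4   38. ] [ 532.1 -322.2   23. ] mm r 16.482512
36.477764 [ 536.4 -320.4   38. ] [ 532.1 -322.2   23. ] mm r 28.478256
```

View pics/w4.png

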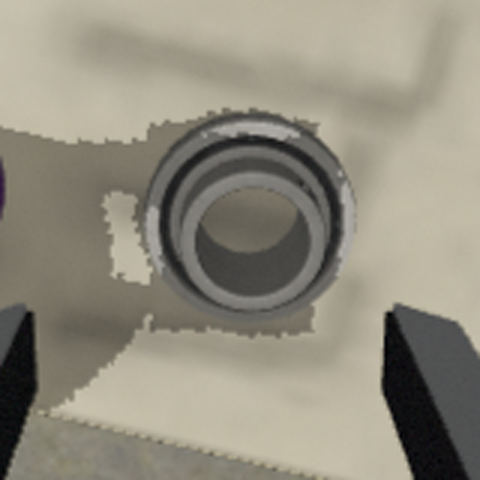

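Run:
```python
from h import *
p=manip.camera_params("wrist"); s=manip.read_state()
b=plane("wrist",(335,210.3),38,p); print(b,plane("wrist",(333.7,201),20,p))
P=s["eef_pos"];y=s["eef_rot"][2]; X=np.array([np.cos(y),np.sin(y)]);Y=np.array([np.sin(y),-np.cos(y)])
for t in(b[:2],[533,-319.5]): d=t-P[:2]; print(d@X,d@Y)
```

```text
[ 532.40106187 -323.22783798   38.        ] [ 534.82554047 -322.20190414   20.        ]
-7.672167771597554 13.229072176389735
-6.139265347581753 9.778606546954823
```

```bash
python3 -m creep '[[0.4,[-0.63,1.13,3],0.43],[0.4,[-0.63,1.13,7],0.43],[0.4,[-0.63,1.13,9],0.43],[0.4,[-0.63,1.13,10.05],0.43],[0.4,[-0.63,1.13,10.05],0.43],[-0.5,[-0.63,1.13,10.05],0.43],[-0.5,[-0.63,1.13,10.05],0.43],[-0.5,[-0.63,1.13,10.05],0.43],[-0.5,[-0.63,1.13,10.05],0.43],[-0.5,[-0.63,1.13,10.05],0.43]]' 30
```

```text
clock: 8.1
eef_pos: [533.4, -321.3, 39.8]
eef_rot: [3.141, -0.001, 0.22]
wrist_force: [-0.5, 0.7, 6.9]
finger_gap: 38.9
finger_force: 30.0
```

```bash
python3 -m creep '[[-0.5,[0,0,-3],0],[-0.5,[0,0,-7],0],[-0.5,[0,0,-11],0],[-0.5,[0,0,-14],0],[-0.5,[0,0,-14],0],[-0.5,[0,0,-14],0]]' 30;  python3 - <<'E'
from h import *
p=manip.camera_params("wrist"); s=manip.read_state(); im=manip.camera("wrist"); print(s["eef_pos"],s["eef_rot"],s["finger_gap"])
cv2.imwrite("pics/w5.png",cv2.resize(im[130:330,220:420,::-1],(500,500),interpolation=cv2.INTER_CUBIC))
print("tcp",proj("wrist",s["eef_pos"],p), "pred top", proj("wrist",s["eef_pos"]+[0,0,-1.5],p))
for n in("top","scene"):
    i=manip.camera(n)
    b=[x for x in blobs(i,(95,90,90),(125,255,255),150,(225,175,385,300))]
    for c,st in b: print(n,c,st,plane(n,c,6).round(1))
E
```

```text
clock: 8.7
eef_pos: [532.7, -320.9, 177.8]
eef_rot: [-3.141, 0.001, 0.22]
wrist_force: [-0.2, -0.0, -4.4]
finger_gap: 39.4
finger_force: 30.0
[ 532.69002628 -320.91292996  177.8343669 ] [-3.14081302e+00  7.80507032e-04  2.19564203e-01] 39.37692446385247
tcp [318.6 256.6] pred top [318.6 255.3]
top [269.  239.9] [259, 229, 21, 22, 373] [506.9 -23.4   6. ]
scene [336.3 260.3] [320, 228, 36, 52, 549] [497.4 -37.6   6. ]
```

View pics/w5.png

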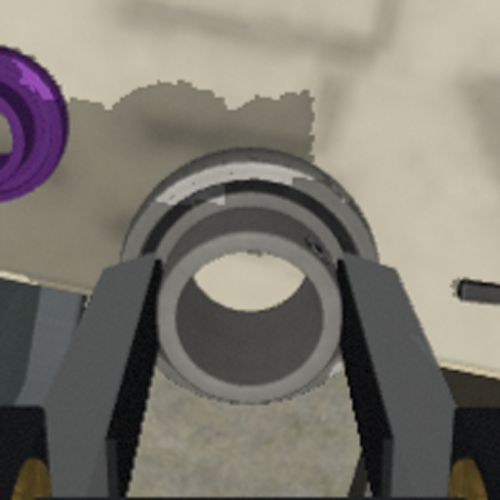

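```bash
python3 -m creep '[[-0.5,[0.2,-1.5,0],0],[-0.5,[0.6,-4.5,0],0],[-0.5,[1,-8,0],0],[-0.5,[1.5,-11.5,0],0],[-0.5,[2,-15,0],0],[-0.5,[2.5,-18.5,0],0],[-0.5,[3,-22,0],0],[-0.5,[3.5,-25.5,0],0],[-0.5,[3.9,-28.2,0],0],[-0.5,[3.99,-29.59,0],0],[-0.5,[3.99,-29.59,0],0],[-0.5,[3.99,-29.59,0],0]]' 30;  python3 - <<'E'
from h import *
manip.camera("wrist")
p=manip.camera_params("wrist"); s=manip.read_state(); im=manip.camera("wrist"); print(s["eef_pos"],s["eef_rot"],s["finger_gap"])
cv2.imwrite("pics/w6.png",im[:,:,::-1])
print("padpred",proj("wrist",[507.2,-23.4,6],p))
for c,st in blobs(im,(95,90,60),(125,255,255),300): print(c,st,plane("wrist",c,6,p).round(1))
E
```

```text
clock: 10.05
eef_pos: [507.4, -23.9, 178.7]
eef_rot: [3.141, 0.0, 0.22]
wrist_force: [0.1, 0.1, -2.3]
finger_gap: 39.0
finger_force: 30.0
[507.49249235 -24.32199286 178.76136408] [3.14148847e+00 3.29064188e-04 2.19070182e-01] 39.19086454078849
padpred [318.1 181.3]
[334.2  31.1] [229, 18, 204, 27, 2674] [646.1  -7.4   6. ]
[318.8 172.6] [286, 148, 67, 49, 2442] [516.1 -22.2   6. ]
```

View pics/w6.png

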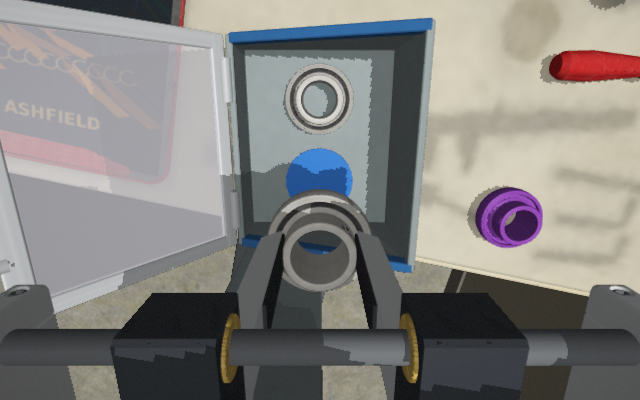

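The view shows the pad's ellipse centred at about (319.5,181), against a predicted (318,181). The held bearing is at column 320 and the door leans open on the left, so it's safe to descend.

```bash
python3 -m creep '[[-0.5,[0,0,2],0],[-0.5,[0,0,5],0],[-0.5,[0,0,8],0],[-0.5,[0,0,11],0],[-0.5,[0,0,12.4],0],[-0.5,[0,0,12.8],0],[-0.5,[0,0,12.8],0],[-0.5,[0,0,12.8],0]]' 30
```

```text
clock: 10.95
eef_pos: [508.1, -24.0, 51.9]
eef_rot: [3.141, -0.001, 0.219]
wrist_force: [-0.2, 0.9, -3.6]
finger_gap: 39.2
finger_force: 30.0
```

```bash
python3 -m creep '[[-0.5,[0,0,0.2],0],[-0.5,[0,0,0.4],0],[-0.5,[0,0,0.5],0],[-0.5,[0,0,0.55],0],[-0.5,[0,0,0.55],0]]' 30; python3 -m creep '[[-0.5,[0,0,0.04],0],[-0.5,[0,0,0.08],0],[-0.5,[0,0,0.08],0]]' 30
```

```text
clock: 11.45
eef_pos: [507.6, -23.6, 45.8]
eef_rot: [3.142, -0.0, 0.22]
wrist_force: [-2.4, -0.0, 2.4]
finger_gap: 39.5
finger_force: 30.0
clock: 11.75
eef_pos: [507.7, -23.6, 45.8]
eef_rot: [3.141, -0.0, 0.22]
wrist_force: [-7.9, 0.7, 15.7]
finger_gap: 39.2
finger_force: 30.1
```

```bash
python3 -m creep '[[-0.5,[0,0,-0.05],0],[0.2,[0,0,-0.05],0],[0.2,[0,0,-0.05],0],[0.2,[0,0,-0.05],0],[0.2,[0,0,-0.05],0],[0.2,[0,0,-1.5],0],[0.2,[0,0,-4],0],[0.2,[0,0,-8],0],[0.2,[0,0,-12],0],[0.2,[0,0,-13],0],[0.2,[0,0,-13],0]]' 30;  python3 - <<'E'
from h import *
i=manip.camera("top");w=manip.camera("wrist")
a=cv2.resize(i[180:270,225:315],(400,400),interpolation=cv2.INTER_CUBIC); b=cv2.resize(w[0:320,160:480],(400,400))
cv2.imwrite("pics/w7.png",np.hstack([a,b])[:,:,::-1])
print(proj("wrist",[507.2,-23.4,44]),proj("wrist",[507.2,-23.4,6]))
E
```

```text
clock: 12.85
eef_pos: [508.1, -23.7, 175.9]
eef_rot: [3.141, -0.003, 0.22]
wrist_force: [0.8, -0.1, -0.2]
finger_gap: 56.6
finger_force: 0.0
[318.9 192. ] [318.9 182. ]
```

View pics/w7.png

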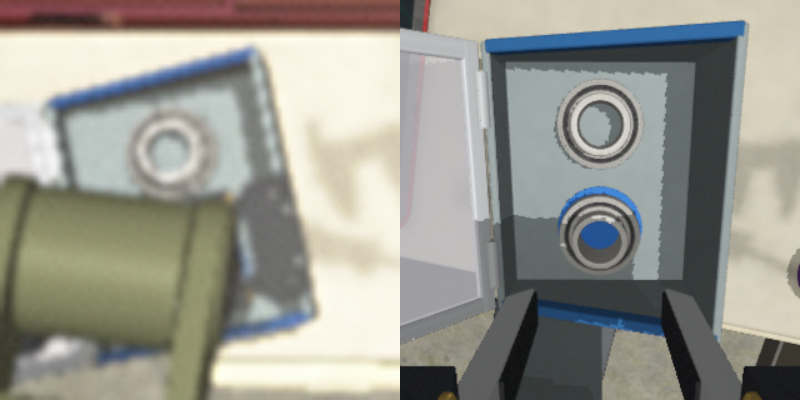

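The loose bearing stands on the pad with an even blue rim, at about (599,234) on the right panel against an expected (598.6,235). The stored bearing is unchanged. Next I return to the pull.

```bash
python3 -m creep '[[0.6,[0,0,-3.5],0],[0.6,[0,0,-7],0],[0.6,[0,0,-7],-1],[0.6,[-0.2,-4,-7],-2.6],[0.6,[-0.4,-8,-7],-4.2],[0.6,[-0.6,-12,-7],-5.8],[0.6,[-0.8,-16,-7],-7.4],[0.6,[-0.96,-20.3,-7],-9],[0.6,[-0.96,-20.3,-7],-10.6],[0.6,[-0.96,-20.3,-7],-12.2],[0.6,[-0.96,-20.3,-7],-13.8],[0.6,[-0.96,-20.3,-7],-15.4]]' 20;  python3 -m creep '[[0.6,[0,0,0],-1.3],[0.6,[0,0,0],-2.6],[0.6,[0,0,0],-2.6],[0.6,[0,0,0],-2.6]]';python3 - <<'E'
from h import *
p=manip.camera_params("wrist"); s=manip.read_state(); im=manip.camera("wrist"); print(s["eef_pos"],s["eef_rot"],s["finger_gap"])
cv2.imwrite("pics/w8.png",im[:,:,::-1]); print(proj("wrist",[453.8,172.7,193.3],p))
E
```

```text
clock: 14.15
eef_pos: [453.5, 172.4, 242.7]
eef_rot: [-3.139, 0.001, 1.569]
wrist_force: [0.6, -0.1, -0.3]
finger_gap: 75.2
finger_force: 0.0
clock: 14.55
eef_pos: [453.7, 172.3, 243.5]
eef_rot: [-3.14, 0.0, 1.787]
wrist_force: [1.2, -0.1, -0.5]
finger_gap: 75.4
finger_force: 0.0
[453.73368179 172.31326855 243.49082892] [-3.13961126e+00  1.28566442e-04  1.78696316e+00] 75.37182453610043
[320.3 223.2]
```

View pics/w8.png

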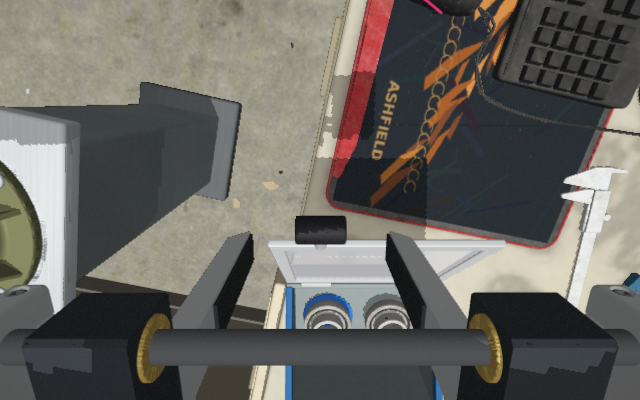

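The pull is at (320,229), centred between the fingers and near its predicted place (320,223). I'll go down and pinch it.

```bash
python3 -m creep '[[0.6,[0,0,2],0],[0.6,[0,0,4.5],0],[0.6,[0,0,5.5],0],[0.6,[0,0,5.5],0],[-0.6,[0,0,5.5],0],[-0.6,[0,0,5.5],0],[-0.6,[0,0,5.5],0],[-0.6,[0,0,5.5],0],[-0.6,[0,0,5.5],0],[-0.6,[0,0,5.5],0]]' 20
python3 - <<'E'
import numpy as np
r=19.0
for a0 in(131.8,76.6):
    a=np.radians(a0-4.6*np.arange(1,14)); b=np.radians(a0)
    print([[float(round(r*(np.cos(b)-np.cos(x)),2)),float(round(-r*(np.sin(x)-np.sin(b)),2))] for x in a])
E
```

```text
clock: 15.6
eef_pos: [454.2, 172.5, 189.8]
eef_rot: [3.141, -0.0, 1.79]
wrist_force: [0.1, -0.0, 0.4]
finger_gap: 34.3
finger_force: 20.0
[[-1.18, -0.97], [-2.43, -1.84], [-3.74, -2.61], [-5.12, -3.27], [-6.54, -3.82], [-8.0, -4.26], [-9.5, -4.57], [-11.01, -4.76], [-12.53, -4.84], [-14.06, -4.78], [-15.57, -4.61], [-17.07, -4.32], [-18.54, -3.91]]
[[-1.47, 0.41], [-2.9, 0.94], [-4.28, 1.58], [-5.61, 2.33], [-6.87, 3.19], [-8.06, 4.14], [-9.17, 5.19], [-10.19, 6.32], [-11.12, 7.53], [-11.95, 8.81], [-12.67, 10.15], [-13.29, 11.55], [-13.79, 12.99]]
```

```bash
python3 -m creep '[[-0.6,[-1.18,0,-0.97],0],[-0.6,[-2.43,0,-1.84],0],[-0.6,[-3.74,0,-2.61],0],[-0.6,[-5.12,0,-3.27],0],[-0.6,[-6.54,0,-3.82],0],[-0.6,[-8,0,-4.26],0],[-0.6,[-9.5,0,-4.57],0],[-0.6,[-11.01,0,-4.76],0],[-0.6,[-12.53,0,-4.84],0],[-0.6,[-14.06,0,-4.78],0],[-0.6,[-15.57,0,-4.61],0],[-0.6,[-17.07,0,-4.32],0]]' 20 && python3 -m creep '[[-0.6,[-1.47,0,0.41],0],[-0.6,[-2.9,0,0.94],0],[-0.6,[-4.28,0,1.58],0],[-0.6,[-5.61,0,2.33],0],[-0.6,[-6.87,0,3.19],0],[-0.6,[-8.06,0,4.14],0],[-0.6,[-9.17,0,5.19],0],[-0.6,[-10.19,0,6.32],0],[-0.6,[-11.12,0,7.53],0],[-0.6,[-11.95,0,8.81],0],[-0.6,[-12.3,0,9.5],0],[-0.6,[-12.3,0,9.5],0]]' 20
```

```text
clock: 16.8
eef_pos: [491.1, 4.6, 233.6]
eef_rot: [3.141, -0.0, 1.79]
wrist_force: [-0.5, 2.1, 2.8]
finger_gap: 33.7
finger_force: 20.0
clock: 18.0
eef_pos: [517.8, -116.3, 137.1]
eef_rot: [-3.141, 0.001, 1.789]
wrist_force: [-1.1, -7.2, 0.7]
finger_gap: 33.6
finger_force: 20.0
```

```bash
python3 -m creep '[[-0.6,[-0.35,0,0.6],0],[-0.6,[-0.6,0,1.1],0],[-0.6,[-0.8,0,1.5],0],[-0.6,[-0.8,0,1.5],0]]' 20; python3 -m creep '[[-0.6,[-0.12,0,0.3],0],[-0.6,[-0.2,0,0.6],0],[-0.6,[-0.25,0,0.8],0],[-0.6,[-0.25,0,0.8],0]]' 20
```

```text
clock: 18.4
eef_pos: [519.3, -123.4, 122.2]
eef_rot: [-3.14, 0.001, 1.79]
wrist_force: [-2.0, -5.6, -0.1]
finger_gap: 33.8
finger_force: 20.0
clock: 18.8
eef_pos: [519.9, -126.0, 114.7]
eef_rot: [-3.141, 0.001, 1.79]
wrist_force: [-1.9, -8.4, 1.0]
finger_gap: 34.0
finger_force: 20.0
```

```bash
python3 -m creep '[[-0.6,[0,0,0.2],0],[-0.6,[0,0,0.4],0],[-0.6,[0,0,0.4],0]]' 20; python3 -m creep '[[-0.6,[0,0,0.2],0],[-0.6,[0,0,0.4],0],[-0.6,[0,0,0.4],0]]' 20
```

```text
clock: 19.1
eef_pos: [520.1, -126.6, 111.6]
eef_rot: [-3.141, 0.003, 1.79]
wrist_force: [-5.5, -12.1, 9.0]
finger_gap: 33.7
finger_force: 20.0
clock: 19.4
eef_pos: [520.1, -126.4, 108.9]
eef_rot: [3.142, 0.003, 1.79]
wrist_force: [-13.7, -8.1, 25.5]
finger_gap: 33.8
finger_force: 20.0
```

```bash
python3 -m creep '[[-0.6,[0,0,-0.3],0],[0.5,[0,0,-0.3],0],[0.5,[0,0,-0.3],0],[0.5,[0,0,-0.3],0],[0.5,[0,0,-0.3],0],[0.5,[0,0,-3],0],[0.5,[0,0,-7],0],[0.5,[0,0,-10],0],[0.5,[0,0,-10],0],[0.5,[0,0,-10],0]]' 20;python3 - <<'E'
from h import *
i=manip.camera("scene");w=manip.camera("wrist")
a=cv2.resize(i[160:300,265:405],(400,400),interpolation=cv2.INTER_CUBIC); b=cv2.resize(w[0:320,160:480],(400,400))
cv2.imwrite("pics/w9.png",np.hstack([a,b])[:,:,::-1])
E
```

```text
clock: 20.4
eef_pos: [520.2, -124.4, 206.7]
eef_rot: [3.141, 0.0, 1.791]
wrist_force: [-0.3, -0.3, 0.5]
finger_gap: 70.7
finger_force: 0.0
```

View pics/w9.png

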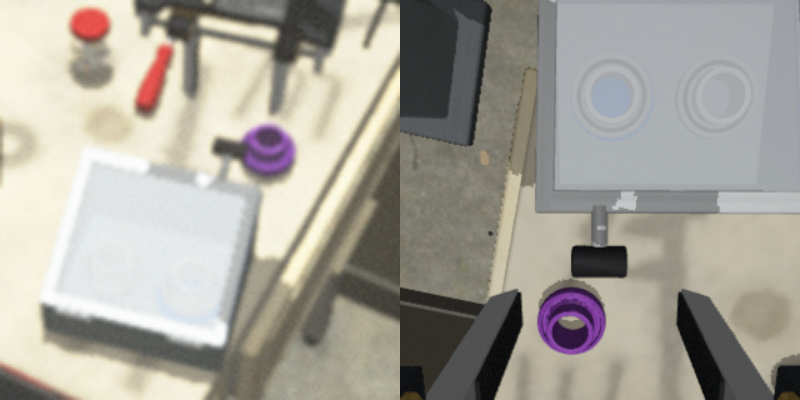

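Door down, with both bearings inside under it and everything else untouched. The release may have lifted the door by a hair, so I'll press the pull from above with closed fingers to seat it.

```bash
python3 -m creep '[[-1,[0,0,0],0],[-1,[0,0,0],0],[-1,[0,0,1],0],[-1,[0,0,3],0],[-1,[0,0,5],0],[-1,[0,0,5.9],0],[-1,[0,0,5.9],0],[-1,[0,0,5.9],0]]' 20; python3 -m creep '[[-1,[0,0,0.2],0],[-1,[0,0,0.4],0],[-1,[0,0,0.4],0]]' 20
```

```text
clock: 21.3
eef_pos: [520.4, -124.6, 148.3]
eef_rot: [3.141, 0.0, 1.79]
wrist_force: [0.2, 0.7, 0.2]
finger_gap: 9.9
finger_force: 0.0
clock: 21.6
eef_pos: [520.3, -124.6, 144.0]
eef_rot: [3.141, 0.0, 1.79]
wrist_force: [0.4, -0.8, -0.6]
finger_gap: 0.7
finger_force: 0.0
```

```bash
python3 -m creep '[[-1,[0,0,0.1],0],[-1,[0,0,0.2],0],[-1,[0,0,0.2],0]]' 20; python3 -m creep '[[-1,[0,0,0.1],0],[-1,[0,0,0.2],0],[-1,[0,0,0.2],0]]' 20
```

```text
clock: 21.9
eef_pos: [520.5, -124.7, 142.6]
eef_rot: [3.141, 0.001, 1.79]
wrist_force: [-2.5, -0.7, 7.4]
finger_gap: 0.5
finger_force: 3.8
clock: 22.2
eef_pos: [520.7, -124.8, 142.2]
eef_rot: [3.14, 0.001, 1.79]
wrist_force: [-9.2, 1.6, 22.9]
finger_gap: 0.3
finger_force: 11.7
```

The bar's top is at 128 mm, against 129 mm expected when shut, and it now resists firmly, so the door is shut. I'll retreat and check.

```bash
python3 -m creep '[[-1,[0,0,-1],0],[-1,[0,0,-4],0],[-1,[0,0,-8],0],[-1,[0,0,-8],0],[-1,[0,0,-8],0],[-1,[0,0,-8],0]]' 20;python3 - <<'E'
from h import *
s=manip.read_state(); print(s["clock"],s["eef_pos"],s["wrist_force"],np.abs(s["qd"]).max())
print(manip.sign_off())
E
```

```text
clock: 22.8
eef_pos: [519.8, -124.4, 218.8]
eef_rot: [-3.14, -0.001, 1.79]
wrist_force: [0.4, 0.3, 0.1]
finger_gap: 0.7
finger_force: 0.0
22.8 [ 519.81662473 -124.36796467  218.82343093] [0.35101388 0.28767284 0.07343864] 0.006156180315479338
the job is handed in; nothing more can be done
None
```

The loose bearing is on the blue pad and the door is shut, handed in at 22.8 s; camera checks put the bearing flat and centred to about 1 mm, and nothing else was moved.

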